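# Level the board stage and lock it

### The arm

A 6-joint arm with a two-finger parallel gripper is mounted at the origin on the work surface. World frame = base frame: x ahead of the robot, y to its left, z up, the work surface at z = 0. Lengths are in m, angles in rad, forces in N, time in s.
With the tool pointing down it reaches from about 0.275 to 0.875 m from the base axis. Payload 12.5 kg.
Tool frame: the origin (TCP) lies at the very end of the fingers, on their centre line; the grasp point (between the pads) lies 19 mm behind it; z points along the fingers, y is the line along which they close (so a half turn about z gives the same grasp; the last joint's range is limited). The gripper opens to 85 mm and grips with 20 to 120 N. Pads are 22 mm wide; open, the fingers measure 114 mm over their backs; the gripper's body (76 mm by 85 mm) begins 54 mm behind the grasp point. The pads swing forward as they close: fully open they stand 13 mm farther back than shut.
Start: joints at [-1.346, 0.351, 1.652, -0, 1.139, -0.085], TCP at [0.168, -0.524, 0.231] pointing down, gripper open.
Joint ranges: [-2.75, 2.75], [-0.79, 2.1], [0.01, 2.65], [-1.57, 4.71], [0.07, 3.14], [-2.87, 2.87]. Speed limits (rad/s): [2.22, 2.22, 2.79, 3.14, 3.14, 3.14].

### API

Orientations are given as a 3x3 rotation matrix whose columns are the frame's x, y, z axes.
In Python, from bench import manip gives the robot as it stands. Calls block until the motion is done:
- manip.move_ptp(position, orientation): joint-space move of the TCP to a pose.
- manip.move_l(position, attitude=None, max_speed=0.15): straight line of the TCP; attitude=None keeps the orientation; max_speed is the mean speed in m/s.
- manip.move_j(angles): joint-space move.
- manip.set_gripper(opening, effort=None): opening from 0.0 (shut) to 1.0 (fully open); effort is the grip in N (None keeps the last); returns when the fingers have stopped.
- manip.dwell(seconds).
- manip.inverse_kinematics(position, orientation): joint angles nearest the present ones, or None.
- manip.grab_frame(name): name is "scene" or "top"; returns (picture, depth): 480x640x3 uint8, red, green, blue; 480x640 float32, m along the optical axis (not along the pixel's ray), 0 where there is no reading.
- manip.get_calibration(name): a dict with "camera_matrix" (3x3 intrinsics, pixels), "k1" (the pictures are not rectified: a ray, as slopes to the right and down, at radius r is drawn at 1 + k1 r^2 times it, then the intrinsics apply), "R" (3x3) and "t" (3): a world point X has camera coordinates R X + t. Camera axes: x right, y down, z forward; pixel columns grow to the right and rows downward; lengths in m; the calibration is good to about 2 mm. A picture is of the moment at which its call begins. get_calibration takes no time and is no camera call.
A pose or a line that the arm cannot do raises manip.Unreachable and nothing moves.
- manip.sign_off(): hands the job in; it is judged then, once.
Trained networks look in the newest picture that a camera, given by its name, has taken for a name from the list of things; names that differ only in an ending like _2 or _b are one class to them, and where a whole thing is asked for, a point or a joint stands for the part that bears it (a point fixed in the world has none). Each returns a list of dicts, best first, with "confidence" (0 to 1); they miss things now and then, are a little off and sometimes report something else, mostly with a low value. They report only what shows in the picture. A call takes as long as a camera call.
- manip.look_for(camera, name): "at" ([x, y, z] in m, in world coordinates, good to about 4 mm: the middle of the surface that is visible of it).
Readings, each from a call of its own:
- manip.current_time(): time.
- manip.current_qpos(): joint angles.
- manip.current_joint_vel(): joint speeds.
- manip.current_joint_torque(): joint torques, N m.
- manip.current_ee_pos(): TCP position.
- manip.current_tcp_rot(): TCP orientation.
- manip.current_force(): force on the tool from outside, world axes, zero at the start.
- manip.current_ft_torque(): the same for the moment, N m.
- manip.current_grip_width(): opening from 0.0 (shut) to 1.0 (fully open).
- manip.current_grip_force(): force on a finger pad.
Only numpy, scipy, OpenCV 4.12 (cv2) and the standard library are available. Lean on these libraries where they do the work, as an engineer would, in place of code of your own. Each camera call takes 0.05 s, during which the arm holds its last target. There are 200 camera calls.

### The job

The circuit-board stage on the bench is sagging towards the robot: turn its tilt wheel by the crank peg until the hinged platform sits level, and then slide the lock grip fully home to its end stop. Do not lock it before it is level, do not touch the platform or the board on it, and leave the other things on the bench where they are.

Things in the scene. Friction and masses are not known exactly. Their poses are not given: they have to be found in the camera images.
- stage: Fixed levelling stage for circuit boards: aluminium base plate 340 x 320 x 12 mm that carries platform, wheel, lock and posts. Origin on the table; x points from the wheel-and-lock side (nearest the robot) to the hinge, y to the left seen from the robot, z up. The plate spans x -190 to +150, y -160 to +160 mm. Position and yaw vary.
- post_top (a point): Top centre of the left one of two fixed steel posts, 16 mm thick, beside the platform's front corners (stage x -20, y +140 and -140 mm). Their tops are 83 mm above the table, flush with the platform's top face when it is level.
- platform: Hinged aluminium platform 160 (x) x 240 (y) x 10 mm, a green circuit board clamped on top (to 16 mm above its mid-plane). Origin on the hinge at its far edge, at mid-plane, stage x 130, 78 mm above the table; the plate runs to -x. A lug reaches 19 mm further at y 80. Axes parallel to the stage's when level; turns only about y. Starts with its front edge low by 0.08 to 0.18 rad.
- front_edge (a point): Middle of the platform's front edge (robot side), on its top face; 160 mm from the hinge; 83 mm above the table when level.
- wheel_axis (a point): Tilt wheel: flat black disc 112 mm across, on a vertical axis at stage x -125, y +80 mm; this point is on the axis at its top face, 61 mm above the table. Clockwise from above raises the platform's front edge, 0.06 rad of tilt per rad of wheel; the other way lowers it. Turns at least 1.3 rad past level. Needs about 0.15 N m (4 N at the peg); wheel and platform stay where left.
- peg_top (a point): Top centre of the crank peg that stands upright on the wheel, 42 mm from the axis: a plain steel cylinder 18 mm thick, rising 42 mm above the wheel's top face (top 103 mm above the table). Can be pushed round from either side with closed fingers.
- lock_top (a point): Top centre of the lock grip: a black upright block 36 mm (stage x) by 18 mm (stage y) by 40 mm high, top 64.5 mm above the table, at stage x -125 mm on a flat dark steel track (top 24 mm above the table). Slides along the stage's -y (to the right seen from the robot, away from the wheel); about 2 N moves it.
- lock (a joint): How far the lock grip has been slid towards the stage's -y, in m: starts at 0 to 0.015 (open), end stop at 0.070 (locked).
- spool: Bystander: grey spool 64 mm wide, 50 mm tall, standing right of the stage. Origin under its centre.
- flux: Bystander: white bottle 48 mm wide, 100 mm tall, left of the stage. Origin under its centre.
- driver: Bystander: black-handled screwdriver 170 mm long, lying right of the stage. Origin at its middle.
- tray: Bystander: grey parts tray 100 x 70 x 30 mm, left of the stage. Origin under its centre.
- jar: Bystander: glass jar 70 mm wide, 90 mm tall, at the right. Origin under its centre.
- meter: Bystander: grey hand meter 170 x 85 x 44 mm, lying at the left. Origin under its centre.

How it is judged:
By the outcome, as a careful person would: the job done as asked, in the order asked, and still so for the second after the job is handed in, with the robot touching nothing.
It also fails if it takes over 51 s, if anything falls off the work surface, if the arm or the gripper's body presses on something with over 40 N, if the wrist force passes 120 N, or if a joint passes its speed limit or range.

## Working session

There is one attempt and no reset: what is moved stays moved. The work goes in short steps, each a Python script; the robot and the scene stay as the last script left them, time stands still between calls to the robot, and variables do not carry over. Pictures are saved under pics/ and viewed, at most 10 in all, crops included, and the job is handed in when it is done.

```bash
ls; mkdir -p pics; cat > h.py <<'E'
import numpy as np, cv2
from bench import manip
def save(cam,fn):
    p,d=manip.grab_frame(cam); cv2.imwrite('pics/'+fn,p[:,:,::-1]); return p,d
def world(cam,d):
    """HxWx3 world coords of every pixel"""
    c=manip.get_calibration(cam);K=np.array(c['camera_matrix']);R=np.array(c['R']);t=np.array(c['t'])
    v,u=np.mgrid[:480,:640].astype(float)
    uv=np.stack([u,v],-1).reshape(-1,1,2)
    n=cv2.undistortPoints(uv,K,np.array([c['k1'],0,0,0.])).reshape(-1,2)
    X=np.c_[n,np.ones(len(n))]*d.reshape(-1,1)
    return ((X-t)@R).reshape(480,640,3)
E
python3 - <<'E'
from h import *
for c in('scene','top'):
    p,d=save(c,c+'0.png'); np.save(c+'d.npy',d); k=manip.get_calibration(c)
    print(c,'cam pos',-np.array(k['R']).T@k['t'])
    for n in('stage','post_top','platform','front_edge','wheel_axis','peg_top','lock_top','spool','flux','driver','tray','jar','meter'):
        print(n,[(np.round(r['at'],3).tolist(),round(r['confidence'],2)) for r in manip.look_for(c,n)[:3]])
print(manip.current_time())
E
```

```text
pics
scene cam pos [1.3296131  0.28228363 1.21799051]
stage [([0.64, 0.008, 0.06], 0.6)]
post_top [([0.639, 0.005, 0.064], 0.9), ([0.525, 0.247, 0.061], 0.48)]
platform [([0.67, -0.002, 0.078], 0.81)]
front_edge [([0.675, -0.007, 0.076], 0.96)]
wheel_axis [([0.49, 0.06, 0.058], 0.69)]
peg_top [([0.49, 0.068, 0.061], 0.6), ([0.504, -0.074, 0.058], 0.44)]
lock_top [([0.507, -0.073, 0.059], 0.44)]
spool [([0.487, -0.259, 0.049], 0.56)]
flux [([0.524, 0.248, 0.062], 0.6)]
driver [([0.702, -0.234, 0.022], 0.91)]
tray [([0.648, 0.226, 0.007], 0.87)]
jar [([0.392, -0.544, 0.059], 0.97), ([0.523, 0.248, 0.062], 0.28), ([0.489, 0.06, 0.06], 0.2)]
meter [([0.48, 0.56, 0.037], 0.7), ([0.486, -0.258, 0.049], 0.46)]
top cam pos [ 0.31300524 -0.00653936  1.29556468]
stage [([0.592, -0.012, 0.059], 0.88), ([0.482, 0.064, 0.06], 0.34)]
post_top [([0.59, -0.01, 0.062], 0.95)]
platform [([0.696, -0.237, 0.024], 0.54)]
front_edge [([0.664, -0.003, 0.075], 0.68)]
wheel_axis [([0.486, 0.063, 0.059], 0.59)]
peg_top [([0.482, 0.062, 0.061], 0.82)]
lock_top [([0.491, -0.072, 0.059], 0.66)]
spool [([0.479, -0.263, 0.049], 0.94)]
flux [([0.501, 0.24, 0.069], 0.65), ([0.48, 0.062, 0.061], 0.54)]
driver [([0.491, -0.076, 0.062], 0.75), ([0.696, -0.239, 0.024], 0.72)]
tray [([0.652, 0.227, 0.0], 0.68)]
jar [([0.371, -0.546, 0.089], 0.76)]
meter [([0.469, 0.558, 0.035], 0.57)]
1.4
```

View pics/scene0.png

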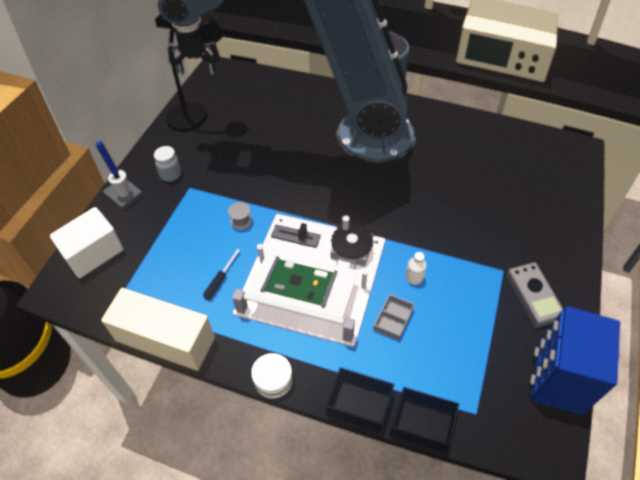

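View pics/top0.png

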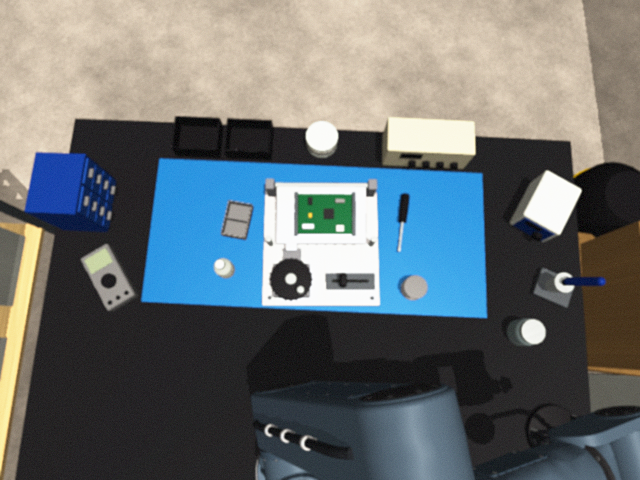

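The top view shows the wheel at about (290,280), what looks like the peg at (300,289) and the lock grip at (343,281). The platform is around (322,212). Next I'll measure these from depth in both views.

```bash
python3 - <<'E'
from h import *
for c in('scene','top'):
    d=np.load(c+'d.npy'); W=world(c,d); P=W.reshape(-1,3)[d.ravel()>0]
    print(c,'table z',np.median(P[(abs(P[:,0]-.5)<.3)&(abs(P[:,1]-.35)<.06)][:,2]))
    def sel(x0,x1,y0,y1,z0,z1):
        m=(P[:,0]>x0)&(P[:,0]<x1)&(P[:,1]>y0)&(P[:,1]<y1)&(P[:,2]>z0)&(P[:,2]<z1); return P[m]
    for n,b in dict(peg=(.4,.57,0,.15,.088,.12),wheel=(.4,.57,0,.15,.052,.07),lock=(.44,.56,-.15,-.0,.052,.075),postL=(.55,.65,.1,.17,.07,.1),postR=(.55,.65,-.18,-.10,.07,.1)).items():
        q=sel(*b); 
        if len(q): print(n,len(q),'mean',q.mean(0).round(4),'mid',((q.max(0)+q.min(0))/2).round(4),'ext',np.ptp(q,0).round(3))
    q=sel(.6,.77,-.13,.12,.04,.11)
    # platform plane (robust)
    for _ in range(8):
        A=np.c_[q[:,:2],np.ones(len(q))]; s=np.linalg.lstsq(A,q[:,2],rcond=None)[0]; r=q[:,2]-A@s; q=q[abs(r)<max(.003,np.std(r)*1.5)]
    print('plane',s,len(q))
    q=sel(.38,.8,-.2,.2,.008,.12); 
    r=cv2.minAreaRect(q[:,:2].astype(np.float32)); print('base rect',r)
    p=cv2.imread(f'pics/{c}0.png')
    u0,v0,w,h=(240,165,160,150) if c=='top' else (220,185,180,165)
    cv2.imwrite(f'pics/{c}0c.png',cv2.resize(p[v0:v0+h,u0:u0+w],None,fx=4,fy=4,interpolation=cv2.INTER_CUBIC)[:600,:800])
# pixel world of suspected points
W=world('top',np.load('topd.npy'))
for u,v in((291,279),(300,289),(343,281),(269,240),(375,240)): print(u,v,W[v,u].round(3))
W=world('scene',np.load('scened.npy'))
for u,v in((346,222),(352,240),(303,230),(261,250),(364,281)): print(u,v,W[v,u].round(3))
E
```

```text
scene table z 0.0006768902096511042
peg 47 mean [0.4556 0.0373 0.0996] mid [0.4538 0.0368 0.0981] ext [0.021 0.017 0.018]
wheel 1195 mean [0.4907 0.0662 0.061 ] mid [0.4975 0.0647 0.0609] ext [0.145 0.116 0.018]
lock 90 mean [ 0.4942 -0.0722  0.0622] mid [ 0.4923 -0.0734  0.0618] ext [0.04  0.02  0.019]
postL 86 mean [0.6111 0.1164 0.0764] mid [0.6139 0.1185 0.08  ] ext [0.071 0.037 0.02 ]
postR 114 mean [ 0.6199 -0.1272  0.0752] mid [ 0.6197 -0.129   0.0786] ext [0.06  0.057 0.017]
plane [ 0.09292781 -0.00333061  0.01488941] 3066
base rect ((0.6069079041481018, 0.008744597434997559), (0.3826831877231598, 0.3811973035335541), 89.8941650390625)
top table z 0.0010370180737897712
peg 40 mean [0.4509 0.0356 0.1016] mid [0.4513 0.0349 0.0983] ext [0.015 0.015 0.018]
wheel 1418 mean [0.4858 0.0649 0.0617] mid [0.4978 0.0643 0.0611] ext [0.144 0.113 0.017]
lock 94 mean [ 0.4881 -0.0733  0.0639] mid [ 0.4888 -0.0735  0.0626] ext [0.035 0.017 0.014]
postL 79 mean [0.6125 0.1146 0.0765] mid [0.6131 0.1178 0.0781] ext [0.072 0.035 0.016]
postR 134 mean [ 0.621  -0.1211  0.0751] mid [ 0.6194 -0.1292  0.0787] ext [0.059 0.058 0.017]
plane [ 0.09817675 -0.0023236   0.01132383] 2954
base rect ((0.5978731513023376, 0.007807508111000061), (0.38317641615867615, 0.39140984416007996), 89.95189666748047)
291 279 [0.481 0.064 0.065]
300 289 [0.451 0.037 0.1  ]
343 281 [ 0.482 -0.073  0.065]
269 240 [0.58  0.127 0.081]
375 240 [ 0.592 -0.153  0.084]
346 222 [0.458 0.039 0.094]
352 240 [0.49  0.067 0.066]
303 230 [ 0.497 -0.069  0.062]
261 250 [ 0.601 -0.147  0.072]
364 281 [0.594 0.131 0.051]
```

View pics/top0c.png

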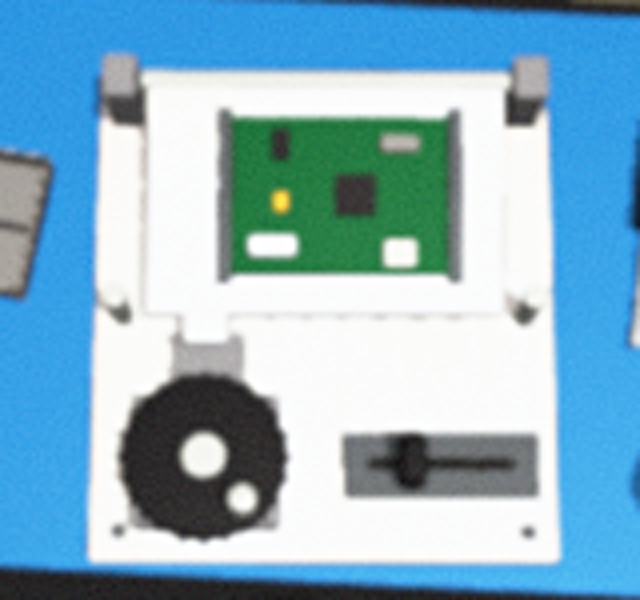

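View pics/scene0c.png

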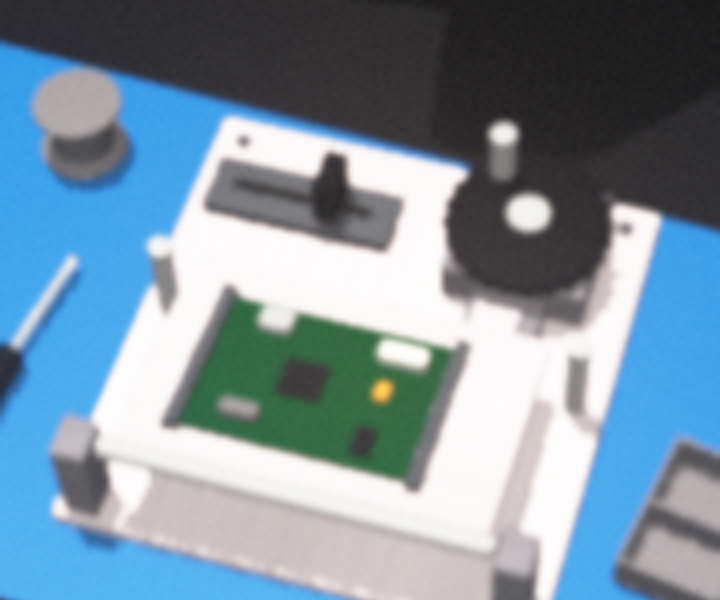

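Peg, wheel and lock agree between the two views to within about 4 mm. The slope is about 0.095, so the wheel needs about 1.6 rad clockwise. Next I'll refine the axis and yaw, check IK along the arc, and move above the peg.

```bash
cat >> h.py <<'E'
def Rt(psi):
    c,s=np.cos(psi),np.sin(psi); return np.array([[c,s,0],[s,-c,0],[0,0,-1.]])
def tilt(cam,p,d,yaw):
    """platform slope along stage x relative to the base/table, and front-edge top height"""
    W=world(cam,d); g=p.astype(int); ok=(d>0)
    ax=np.array([np.cos(yaw),np.sin(yaw)]); ay=np.array([-ax[1],ax[0]])
    o=np.load('origin.npy'); X=(W[...,:2]-o)@ax; Y=(W[...,:2]-o)@ay
    m=ok&(g.min(-1)>120)&(X>-.022)&(X<.115)&(abs(Y)<.112)&(W[...,2]>.045)&(W[...,2]<.1)
    m=cv2.erode(m.astype(np.uint8),np.ones((3,3)))>0
    x,y,z=X[m],Y[m],W[...,2][m]
    for _ in range(10):
        A=np.c_[x,y,np.ones(len(x))]; s=np.linalg.lstsq(A,z,rcond=None)[0]; r=z-A@s
        k=abs(r)<max(.002,1.5*r.std()); x,y,z=x[k],y[k],z[k]
    t=ok&(X>-.25)&(X<.2)&(abs(Y)<.33)&(W[...,2]<.006)&(W[...,2]>-.006)
    q=np.linalg.lstsq(np.c_[X[t],Y[t],np.ones(t.sum())],W[...,2][t],rcond=None)[0]
    return dict(n=len(x),slope=s[0],table=q[0],front=s@[-.03,0,1],hinge=s@[.13,0,1],tz=q[2])
E
python3 - <<'E'
from h import *
axs=[];pegs=[];locks=[];yaws=[]
D={}
for c in('scene','top'):
    p=cv2.imread(f'pics/{c}0.png').astype(int); d=np.load(c+'d.npy'); W=world(c,d); D[c]=(p,d); z=W[...,2]
    b=(d>0)&(abs(W[...,0]-.487)<.075)&(abs(W[...,1]-.065)<.075)&(abs(z-.061)<.005)&(p.max(-1)<90)
    (cc,r)=cv2.minEnclosingCircle(W[b][:,:2].astype(np.float32)); 
    pk=(d>0)&(abs(W[...,0]-.453)<.02)&(abs(W[...,1]-.036)<.02)&(abs(z-.103)<.006)
    lk=(d>0)&(abs(W[...,0]-.49)<.03)&(abs(W[...,1]+.073)<.02)&(abs(z-.0645)<.005)
    # base front+side: rect of white base/blue mat boundary in the plane
    bs=(d>0)&(abs(W[...,0]-.6)<.25)&(abs(W[...,1]-.0)<.2)&(z>.007)&(z<.02)&(p.min(-1)>120)
    rc=cv2.minAreaRect(W[bs][:,:2].astype(np.float32))
    print(c,'axis',np.round(cc,4),round(r,4),W[b].mean(0).round(4),'peg',W[pk].mean(0).round(4),'lock',W[lk].mean(0).round(4),'base',rc)
    axs.append(cc);pegs.append(W[pk].mean(0));locks.append(W[lk].mean(0))
A=np.mean(axs,0);P=np.mean(pegs,0);th=np.arctan2(*(P[:2]-A)[::-1]);print('axis',A,'peg',P,'r',np.linalg.norm(P[:2]-A),'th',th,'lock',np.mean(locks,0))
yaw=.03; ax=np.array([np.cos(yaw),np.sin(yaw)]);ay=np.array([-ax[1],ax[0]])
np.save('origin.npy',A+.125*ax-.08*ay)
for c in D: print(c,tilt(c,*D[c],yaw))
for f in(0,np.pi):
  for a in(0,.8,1.6,2.0):
    t=th-a; q=manip.inverse_kinematics(np.r_[A+.042*np.r_[np.cos(t),np.sin(t)],.072],Rt(t+f)); print(f,a,None if q is None else np.round(q,2))
E
```

```text
scene axis [0.4842 0.0647] 0.0593 [0.4891 0.0668 0.0608] peg [0.4549 0.0366 0.1027] lock [ 0.493  -0.073   0.0641] base ((0.5922321677207947, 0.011031389236450195), (0.3437550961971283, 0.371156245470047), 2.0592310428619385)
top axis [0.4819 0.0654] 0.0554 [0.4832 0.067  0.0613] peg [0.4511 0.036  0.1022] lock [ 0.4882 -0.0735  0.0641] base ((0.5979122519493103, -0.01147449016571045), (0.35284876823425293, 0.32194268703460693), 2.066377639770508)
axis [0.48306416 0.06509019] peg [0.45300384 0.03628186 0.10247215] r 0.04163582742411985 th -2.377458887298079 lock [ 0.49059126 -0.07324335  0.06411021]
scene {'n': 640, 'slope': np.float64(0.11163065793859307), 'table': np.float64(0.0027847850552560637), 'front': np.float64(0.06505303027213268), 'hinge': np.float64(0.08291393554230757), 'tz': np.float64(0.0009149323287123812)}
top {'n': 776, 'slope': np.float64(0.10902690018808317), 'table': np.float64(0.001013377857432894), 'front': np.float64(0.06543153278438535), 'hinge': np.float64(0.08287583681447866), 'tz': np.float64(0.0008588047654222393)}
0 0 [-0.02  0.43  2.02 -0.    0.69 -2.36]
0 0.8 [ 0.05  0.42  2.04 -0.    0.68 -1.49]
0 1.6 [ 0.11  0.45  1.99 -0.    0.7  -0.63]
0 2.0 [ 0.12  0.47  1.95 -0.    0.72 -0.21]
3.141592653589793 0 [-0.02  0.43  2.02 -0.    0.69  0.78]
3.141592653589793 0.8 [ 0.05  0.42  2.04 -0.    0.68  1.65]
3.141592653589793 1.6 [ 0.11  0.45  1.99 -0.    0.7   2.51]
3.141592653589793 2.0 None
```

```bash
python3 - <<'E'
from h import *
A=np.array([.4831,.0651]);th=-2.38;r=.042
def pt(t,z): return np.r_[A+r*np.r_[np.cos(t),np.sin(t)],z]
manip.set_gripper(.6,20)
manip.move_ptp(pt(th,.17),Rt(th))
manip.move_l(pt(th,.072),max_speed=.12)
manip.set_gripper(0.0,20)
print('grip',manip.current_grip_width(),manip.current_grip_force(),manip.current_force().round(1),manip.current_time())
for a in np.linspace(0,1.7,9)[1:]:
    manip.move_l(pt(th-a,.072),Rt(th-a),max_speed=.06)
    print(round(a,2),np.round(manip.current_force(),1),end=' ')
print(manip.current_ee_pos(),manip.current_time())
for c in('scene','top'):
    print(c,tilt(c,*save(c,c+'1.png'),.036))
E
```

```text
grip 0.2029127225748905 21.81010276079178 [-1.1 -1.   7. ] 5.45
0.21 [-0.4  0.2  7.9] 0.42 [1.8 0.7 6.5] 0.64 [4.5 0.9 6. ] 0.85 [ 5.2 -1.5  5.1] 1.06 [ 5.7 -1.8  3.4] 1.27 [ 7.1 -3.4  2.5] 1.49 [ 8.2 -6.8  3.5] 1.7 [ 7.3 -9.1  4.4] [0.46005505 0.09805099 0.07246244] 8.325
scene {'n': 735, 'slope': np.float64(0.009248054943184961), 'table': np.float64(0.002528271017544015), 'front': np.float64(0.0817134634694092), 'hinge': np.float64(0.0831931522603188), 'tz': np.float64(0.0009362967557317144)}
top {'n': 722, 'slope': np.float64(0.009074741103221184), 'table': np.float64(0.0007621423439659169), 'front': np.float64(0.08183617983595808), 'hinge': np.float64(0.08328813841247346), 'tz': np.float64(0.0008601474545735081)}
```

View pics/scene1.png

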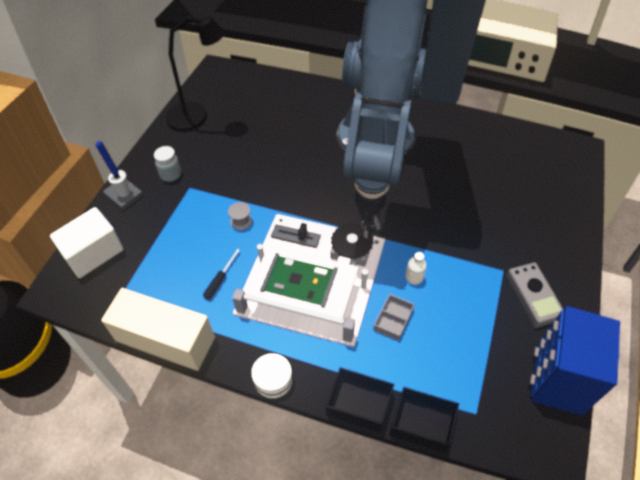

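The scene view shows the gripper on the peg at about (370,215). The platform is nearly level, with about 0.0075 rad left, so I'll add about 0.13 rad of wheel, average several frames, trim, then release.

```bash
python3 - <<'E'
from h import *
A=np.array([.4831,.0651]);th=-2.38;r=.042
def pt(t,z): return np.r_[A+r*np.r_[np.cos(t),np.sin(t)],z]
def meas(n=6):
    s=[]
    for c in('scene','top'):
        m=[tilt(c,*manip.grab_frame(c),.036) for _ in range(n)]
        s.append([np.mean([x[k] for x in m]) for k in('slope','table','front','hinge','tz')])
    print(np.round(s,4).tolist()); s=np.array(s); return np.mean(s[:,0]-s[:,1])
a=1.83
manip.move_l(pt(th-a,.072),Rt(th-a),max_speed=.03); e=meas(); print('err',e)
if .0012<abs(e)<.02:
    a+=e/.06; manip.move_l(pt(th-a,.072),Rt(th-a),max_speed=.03); print('trim',a,meas())
t=th-a
manip.set_gripper(.45,20); manip.move_l(pt(t,.18),max_speed=.12)
manip.set_gripper(0,20)
manip.move_ptp([.44,-.03,.2],Rt(0.036-np.pi/2))
print('released',meas(8),manip.current_time())
save('scene','scene2.png');p,d=save('top','top2.png')
for c in('scene','top'): print([(np.round(r['at'],4),r['confidence']) for r in manip.look_for(c,'lock_top')[:2]])
print(manip.current_qpos().round(2),manip.current_ee_pos())
E
python3 -c "
import cv2
p=cv2.imread('pics/scene2.png')[185:335,220:400];cv2.imwrite('pics/s2c.png',cv2.resize(p,None,fx=4,fy=4,interpolation=2))"
```

```text
[[0.001, 0.0025, 0.083, 0.0832, 0.0009], [-0.001, 0.0009, 0.0833, 0.0831, 0.0009]]
err -0.0016763584589069877
[[0.0043, 0.0025, 0.0826, 0.0833, 0.0009], [0.0018, 0.0008, 0.0829, 0.0832, 0.0009]]
trim 1.8020606923515503 0.0013862495932831114Traceback (most recent call last):
  File "<stdin>", line 17, in <module>
bench.Unreachable: the arm cannot take that pose within its joint ranges
[ WARN:0@0.019] global loadsave.cpp:275 findDecoder imread_('pics/scene2.png'): can't open/read file: check file path/integrity
Traceback (most recent call last):
TypeError: 'NoneType' object is not subscriptable
```

```bash
python3 - <<'E'
from h import *
def meas(n=6):
    s=[]
    for c in('scene','top'):
        m=[tilt(c,*manip.grab_frame(c),.036) for _ in range(n)]
        s.append([np.mean([x[k] for x in m]) for k in('slope','table','front','hinge','tz')])
    print(np.round(s,4).tolist()); s=np.array(s); return np.mean(s[:,0]-s[:,1])
manip.move_ptp([.40,-.05,.2],Rt(0.036+np.pi/2))
print('released',meas(8),manip.current_time(),manip.current_grip_width())
for c in('scene','top'):
    p,d=save(c,c+'2.png'); W=world(c,d); z=W[...,2]
    lk=(d>0)&(abs(W[...,0]-.49)<.03)&(abs(W[...,1]+.073)<.03)&(abs(z-.0645)<.005); print('lock',W[lk].mean(0).round(4),lk.sum())
    pk=(d>0)&(abs(W[...,0]-.46)<.03)&(abs(W[...,1]-.1)<.03)&(abs(z-.103)<.006); print('peg',W[pk].mean(0).round(4),pk.sum())
E
python3 -c "
import cv2
p=cv2.imread('pics/scene2.png')[185:335,220:400];cv2.imwrite('pics/s2c.png',cv2.resize(p,None,fx=4,fy=4,interpolation=2))"
```

```text
[[0.0036, 0.0025, 0.0827, 0.0832, 0.0009], [0.0017, 0.001, 0.0829, 0.0832, 0.0009]]
released 0.0009149527680907654 13.5417 0.002661892841098149
lock [ 0.4924 -0.0731  0.0638] 68
peg [0.4652 0.101  0.102 ] 35
lock [nan nan nan] 0
peg [0.4614 0.1007 0.103 ] 36<stdin>:12: RuntimeWarning: Mean of empty slice.
  ret = um.true_divide(
```

View pics/s2c.png

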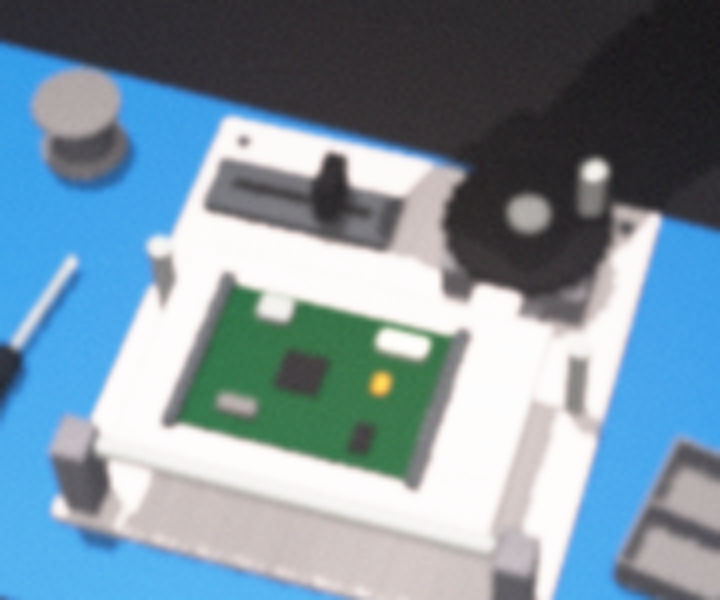

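The crop shows the platform level to within about 0.001 rad, the peg free at about (595,190), and the lock grip still open at about (330,190). Now I'll slide the lock.

```bash
python3 - <<'E'
from h import *
yaw=.036; u=np.array([np.sin(yaw),-np.cos(yaw),0])
s0=np.array([.4890,-.038,.038])
manip.move_l(s0+[0,0,.12],max_speed=.15)
manip.move_l(s0,max_speed=.12)
f0=manip.current_force(); print('f0',f0.round(1),manip.current_time())
s=0
for k in range(50):
    s+=.008 if s<.055 else .0025
    manip.move_l(s0+u*s,max_speed=.05)
    f=manip.current_force()-f0; print(round(s,4),f.round(1),end=' ')
    if -f@u>14 or s>.105: break
print('\n',manip.current_ee_pos().round(4),manip.current_time())
for c in('scene',):
    p,d=save(c,c+'3.png'); W=world(c,d); z=W[...,2]
    lk=(d>0)&(abs(W[...,0]-.49)<.03)&(W[...,1]<-.1)&(W[...,1]>-.17)&(abs(z-.0645)<.005); print('lock',W[lk].mean(0).round(4),lk.sum())
E
```

```text
f0 [-0.5  0.4  0.5] 15.6
0.008 [ 0.6 -0.2 -1.5] 0.016 [ 0.3 -0.2 -0.1] 0.024 [ 0.7 -0.6 -0.2] 0.032 [ 0.6 -0.5 -0.1] 0.04 [ 0.8 -0.4 -0. ] 0.048 [ 1.4 -0.3 -0.3] 0.056 [ 0.7 -0.5 -0.1] 0.0585 [ 1.5 -0.6  0.1] 0.061 [ 0.9 -1.1  0.1] 0.0635 [ 0.4  0.2 -0.7] 0.066 [ 1.3 -0.2 -1. ] 0.0685 [ 0.9  0.5 -0.2] 0.071 [ 0.6 -0.3 -0.8] 0.0735 [0.4 5.4 0.5] 0.076 [ 2.9 24.5  5. ] 
 [ 0.4915 -0.1116  0.038 ] 19.7583
lock [ 0.5047 -0.1149  0.0626] 14
```

```bash
python3 - <<'E'
from h import *
yaw=.036; u=np.array([np.sin(yaw),-np.cos(yaw),0])
p=manip.current_ee_pos()
manip.move_l(p-u*.012,max_speed=.08)
manip.move_l(p-u*.012+[0,0,.16],max_speed=.15)
manip.move_l([.33,-.16,.22],max_speed=.2)
for c in('scene','top'):
    print(c,[tilt(c,*manip.grab_frame(c),.036)['slope'].round(4) for _ in range(4)])
    p,d=save(c,c+'4.png'); W=world(c,d); z=W[...,2]
    lk=(d>0)&(abs(W[...,0]-.49)<.03)&(W[...,1]<-.1)&(W[...,1]>-.17)&(abs(z-.0645)<.005); print('lock',W[lk].mean(0).round(4) if lk.any() else None,lk.sum())
print(manip.current_time(),manip.current_force().round(1))
a=cv2.imread('pics/scene4.png')[185:335,220:400]; b=cv2.imread('pics/top4.png')[165:315,240:400]
cv2.imwrite('pics/f.png',cv2.resize(np.hstack([a,b]),None,fx=2.3,fy=2.3,interpolation=2))
E
```

```text
scene [np.float64(0.0019), np.float64(0.0011), np.float64(0.0017), np.float64(-0.0036)]
lock [ 0.4947 -0.1294  0.0641] 68
top [np.float64(0.0031), np.float64(0.003), np.float64(0.0007), np.float64(-0.0001)]
lock [ 0.4909 -0.1304  0.0641] 79
22.875 [-0.2 -0.2 -0.2]
```

View pics/f.png

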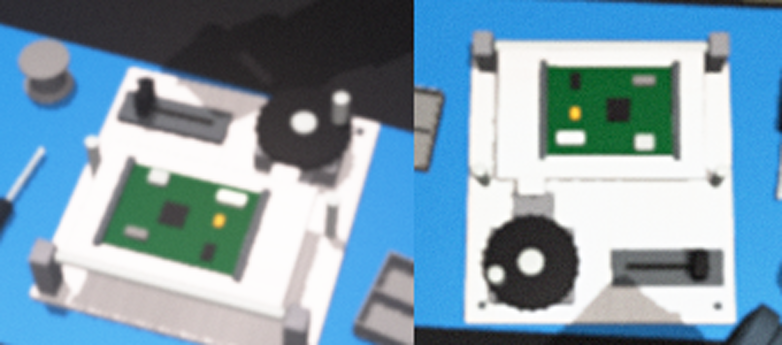

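The final picture shows the grip at the right end of its slot at about (700,263), the platform level, and everything else in place.

```bash
python3 -c "
from bench import manip
print(manip.sign_off())"
```

```text
the job is handed in; nothing more can be done
None
```

The job is handed in: the platform is level to within about 0.002 rad by camera, and the lock was then pushed until it hit its end stop (force rose to about 24 N). The robot is clear of the stage, the nearby bench items look unmoved, and the clock was at 22.9 s of 51 s.

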